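# Set the length stop one hole further and hold its pin in

### The arm

A 6-joint arm with a two-finger parallel gripper is mounted at the origin on the work surface. World frame = base frame: x ahead of the robot, y to its left, z up, the work surface at z = 0. Lengths are in mm, angles in rad, forces in N, time in s.
With the tool pointing down it reaches from about 350 to 975 mm from the base axis. Payload 7.1 kg.
Tool frame: the origin (TCP) lies on the centre line of the jaws, within the pads' length; the fingertips stand 25 mm ahead of it and the grasp point (between the pads) lies 6 mm ahead of it (ctrl.nose_length is the distance from the TCP to the fingertips, in mm); x points along the fingers, y is the direction in which the jaws open and shut, and the axes are right-handed (so a half turn about x gives the same grasp; the last joint's range is limited). The gripper opens to 88 mm and grips with 3 to 60 N. Pads are 20 mm wide; open, the fingers measure 115 mm over their backs; the gripper's body (75 mm by 178 mm) begins 61 mm behind the grasp point.
Start: joints at [1.308, 0.423, 1.63, -0, 1.089, -0.019], TCP at [150.839, 606.509, 247.675] pointing down, gripper open.
Joint ranges: [-3, 3], [-0.9, 2.11], [0.09, 2.58], [-1.31, 4.45], [0.11, 2.69], [-2.54, 2.54]. Speed limits (rad/s): [2.39, 2.39, 3.01, 3.14, 3.14, 3.14].

### API

Orientations are given as a rotation vector (axis times angle).
In Python, from workcell import ctrl gives the robot as it stands.
- The arm moves only by the tool arm_command, never from a script. Its argument "deltas" is a list of rows, each a list of 4 numbers: the shift along the tool's x, y, z in m, then the turn about the tool's x in rad. In form: [[tx, ty, tz, yaw], ...]. A call has 1 to 10 rows; each row shifts and turns the pose as measured when the row begins, along the tool's axes as they then stand; what a row does not reach is not made up. A row lasts 1/10 s, in which the tool goes at most 50 mm and 8.59 degrees, less where a joint would pass 70% of its speed; a pose out of reach is approached as far as the arm can. A call is refused whole if a number of a shift passes 0.05 or a number of a turn 0.15, either way. A call with a gripper value outside its range is refused whole. "hand" is the finger opening in m, from 0 to 0.0878, set as the call begins (left out, the last holds). The fingers move at their own pace and stop on an object; the grip force is fixed at half the most. Time passes only in rows, so rows that do not move let the fingers close. It gives the time, the measured TCP pose, the force and the opening at its end, in the units of the state.
- ctrl.get_obs(): the state, without advancing time (a new reading comes with each control period).
- ctrl.get_image(name): name is "side" or "top"; returns the picture (420x560x3 uint8, red, green, blue); there is no depth.
- ctrl.get_calibration(name): a dict with "fx", "fy", "cx", "cy" (pixels), "dist" ([k1, k2, p1, p2, k3] as OpenCV has them; the pictures are not rectified), "R" (3x3) and "t" (3): a world point X has camera coordinates R X + t. Camera axes: x right, y down, z forward; pixel columns grow to the right and rows downward; lengths in mm; the calibration is good to about 2 mm. A picture is of the moment at which its call begins. get_calibration takes no time and is no camera call.
- ctrl.close_job(): hands the job in, once; it reports no verdict.
The state is a dict: "t": time; "qpos": joint angles; "qvel": joint speeds; "joint_torque": joint torques, N m; "ee_pos": TCP position; "orientation": TCP orientation; "ft_force": force on the tool from outside, world axes, zero at the start; "moment": the same for the moment, N m; "width": finger opening in mm.
Only numpy, scipy, OpenCV 4.12 (cv2) and the standard library are available. Lean on these libraries where they do the work, as an engineer would, in place of code of your own. Each camera call takes 0.05 s, during which the arm holds its last target.

### The job

Lengthen the cut on the bench's length stop by one hole. First slide the limit slide (the block with the upright fin) along the rail, away from the stop, all the way against the end stop of the rail, while the stop is still pinned in its hole; then pull up the stop's round plunger knob, slide the stop towards the limit slide to the very next hole and let the pin go fully down into it. Finish while still gripping the plunger knob, holding the pin fully engaged in that hole, and do not knock the glue bottle, the screw box or the wood offcut about.

Things in the scene. Friction and masses are not known exactly. Their poses are not given: they have to be found in the camera images.
- fence: Fixed base: pale wooden plank 110 x 440 x 18 mm carrying a perforated aluminium rail (40 mm wide, 380 mm long, top 34 mm above the bench). Origin on the bench under the rail's centre line; own y runs along the rail from the stop towards the end stop, x across it, z up. Square holes, 12 mm wide, 16 mm deep, on the centre line at own y = -160, -100 (start), -40 (next) and +20 mm.
- stop (a joint): The stop, an aluminium saddle 52 mm across, 56 mm along the rail, top 50 mm above the bench, its arm reaching 82 mm to the fence's own -x. Value: metres moved towards the end stop from the starting hole; next hole 0.060, others 0.120 and -0.060. Friction about 3 N; pinned, it has 1.5 mm of play either way. It cannot pass the limit slide: they touch with their centres 48 mm apart.
- plunger (a joint): Height in metres of the stop's spring plunger: 0 = pin fully down in a hole, 0.018 = pulled right up. Between holes the pin's round tip rests on the rail at 0.012, so pull it above 0.012 to slide freely. The spring pushes down, about 4 N at 0, 10 N at the top; over a hole a released pin snaps in. Pin 9 mm thick.
- knob (a point): Centre of the plunger's black cylindrical knob, 26 mm in diameter, 34 mm high, upright, on top of the stop; it rides with the stop and rises with the plunger. With the pin down its centre is 83 mm above the bench, its underside 66 mm; below it is a steel bushing 22 mm wide, top 58 mm above the bench.
- limit (a joint): The limit slide along the rail, metres: 0 = nearest to the stop, 0.158 = against the end stop of the rail (a dark steel bar across the rail at the fence's own y = 133 to 145 mm, top 40 mm above the bench), where it has to be. Friction about 3 N; it stays where it is left. At the start (0 to 0.04) it blocks the stop's way to the next hole.
- fin (a point): Grip point of the limit slide's upright dark steel fin: 12 mm thick (across the rail, the fence's x), 30 mm along the rail, from 52 to 98 mm above the bench; this point is on its centre line, 78 mm above the bench. The fin stands in the middle of a dark steel saddle 52 mm across and 40 mm along the rail, top 52 mm above the bench.
- next_hole (a point): Middle of the mouth of the hole that the pin has to go into, on the rail's top face, 34 mm above the bench.
- glue: Bystander, loose: white glue bottle with a red cap, 60 mm in diameter, 170 mm high, origin at the centre of its underside.
- screwbox: Bystander, loose: open cardboard screw box 100 x 80 x 45 mm, origin at the centre of its underside.
- offcut: Bystander, loose: wood offcut 70 x 120 x 19 mm lying flat, origin at the centre of its underside.

How it is judged (in metres and radians):
On the way, in this order (a step that is already met when the one before it is completed fails the run):
1. the limit slide is against the end stop while the stop is still pinned in its first hole (value of joint limit above 0.152 m and value of joint stop between -0.006 and 0.006 m and value of joint plunger below 0.004 m), for 0.2 s.
2. the plunger is pulled up out of the hole (value of joint plunger above 0.009 m), for 0.05 s.
At the end, for the whole second after the job is handed in: The stop is pinned in the next hole (within 4 mm of 60 mm along), the plunger is down to within 2.5 mm and at rest, the fingers still grip the knob (more than 3 N), and the limit slide is within 6 mm of the end stop (value of joint stop between 0.056 and 0.064 m and value of joint plunger below 0.0025 m and value of joint limit above 0.152 m and contact force between the fingers and plunger above 3 N and velocity of joint stop between -0.01 and 0.01 m/s); the arm keeps its last pose, push and grip.
It fails at once if the glue bottle is knocked more than 3 cm or tipped (distance of glue from where it was at the start of the episode above 0.03 m or angle between glue's own z axis and vertical above 0.5 rad).
It fails at once if the screw box is knocked more than 3 cm or tipped (distance of screwbox from where it was at the start of the episode above 0.03 m or angle between screwbox's own z axis and vertical above 0.5 rad).
It fails at once if the offcut is knocked more than 3 cm or tipped (distance of offcut from where it was at the start of the episode above 0.03 m or angle between offcut's own z axis and vertical above 0.5 rad).
It also fails if it takes over 48 s, if anything falls off the work surface, if the arm or the gripper's body presses on something with over 40 N, if the wrist force passes 120 N, or if a joint passes its speed limit or range.

## Working session

There is one attempt and no reset: what is moved stays moved. The work goes in short steps, Python scripts to look and compute and a tool call to move; the robot and the scene stay as the last step left them, time stands still between calls to the robot, and variables do not carry over. Pictures are saved under pics/ and viewed, and the job is handed in when it is done.

Besides the shell and the picture viewer there is one more tool, called after "Emit:" as a command line: name --pt "numbers of a row" for each row, then --argument value for the rest. arm_command: Moves the arm, as the interface text tells. Its arguments: {"type":"object","properties":{"deltas":{"type":"array","items":{"type":"array","items":{"type":"number"}}},"hand":{"type":"number"}},"required":["deltas"]}

```bash
mkdir -p pics; python3 - <<'E'
from workcell import ctrl
import cv2,numpy as np
o=ctrl.get_obs();print(o)
for n in("side","top"):
    im=ctrl.get_image(n);cv2.imwrite(f"pics/{n}0.png",im[:,:,::-1]);print(n,ctrl.get_calibration(n))
E
```

```text
{'t': 0.0, 'qpos': array([ 1.30800563e+00,  4.23780535e-01,  1.63070768e+00, -1.80274596e-06,
        1.08858738e+00, -1.89897975e-02]), 'qvel': array([-1.44808946e-03, -2.20665412e-03,  1.23201811e-03,  3.47597655e-05,
        1.76043860e-04, -3.76752670e-04]), 'joint_torque': array([ 1.94450418e-03, -5.44625473e+01, -2.73662245e+01,  6.44229027e-02,
        2.28005630e-02, -1.48994441e-04]), 'ee_pos': array([150.70372375, 606.01884698, 246.93237344]), 'orientation': array([ 0.19024416,  1.56251571, -0.19255559]), 'ft_force': array([-0.52187816,  0.08726851,  0.09798287]), 'moment': array([ 0.0477978,  0.0583417, -0.0713622]), 'width': 87.81589009759752}
side {'fx': 487.23065011623635, 'fy': 487.23065011623635, 'cx': 278.130980142133, 'cy': 213.03825838659407, 'dist': array([0.04325113, 0.        , 0.        , 0.        , 0.        ]), 'R': array([[ 0.67568578, -0.73708531, -0.0124082 ],
       [-0.49246861, -0.43879285, -0.75162191],
       [ 0.54856484,  0.51397089, -0.65947748]]), 't': array([-388.93975481,  412.08255753,  628.07352779])}
top {'fx': 464.32854283472153, 'fy': 464.32854283472153, 'cx': 274.65889662919983, 'cy': 206.40209171207033, 'dist': array([-0.12670122,  0.        ,  0.        ,  0.        ,  0.        ]), 'R': array([[-0.00874145, -0.99925245, -0.03765792],
       [-0.99518539,  0.01236996, -0.09722668],
       [ 0.09761983,  0.03662671, -0.99454957]]), 't': array([ 82.53031998, 640.47423417, 961.44953169])}
```

View pics/side0.png

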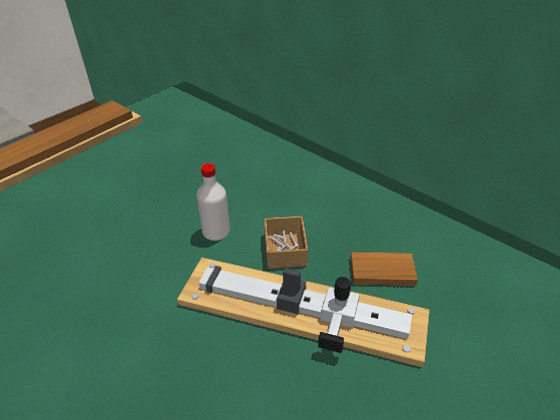

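View pics/top0.png

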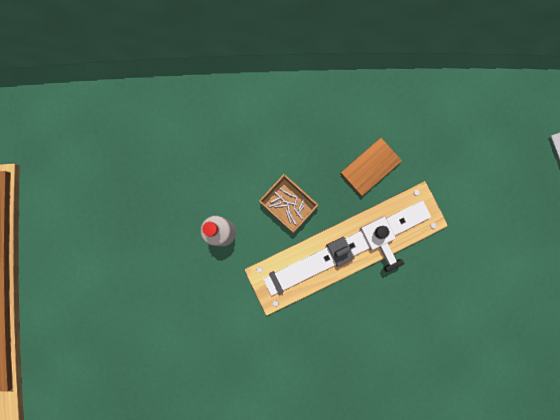

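The side view shows the knob at about (342,288) and the fin top at about (291,274). In the top view the knob is at about (382,231), the fin near (341,249) and the end stop near (276,283). I'll enlarge both.

```bash
python3 - <<'E'
import cv2
a=cv2.imread("pics/top0.png")[175:320,240:450];cv2.imwrite("pics/topc.png",cv2.resize(a,None,fx=3.8,fy=3.8,interpolation=cv2.INTER_CUBIC))
a=cv2.imread("pics/side0.png")[255:365,175:435];cv2.imwrite("pics/sidec.png",cv2.resize(a,None,fx=3,fy=3,interpolation=cv2.INTER_CUBIC))
E
```

```text
(no output)
```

View pics/topc.png

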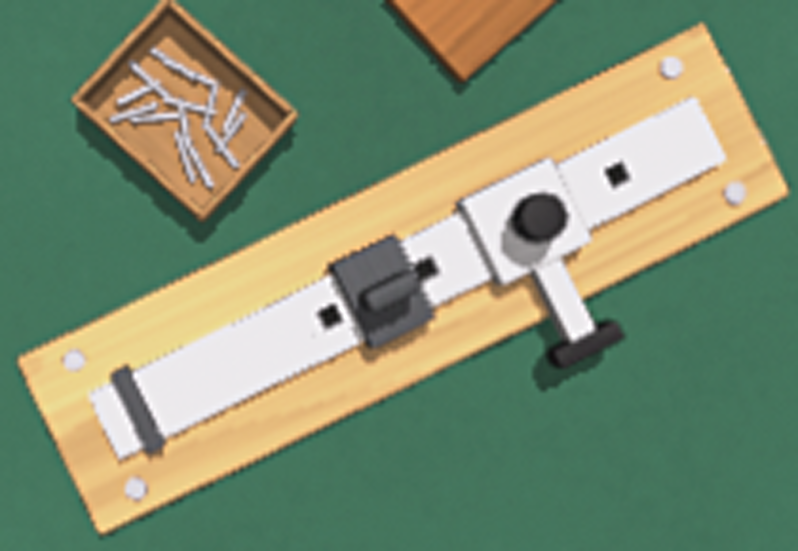

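View pics/sidec.png

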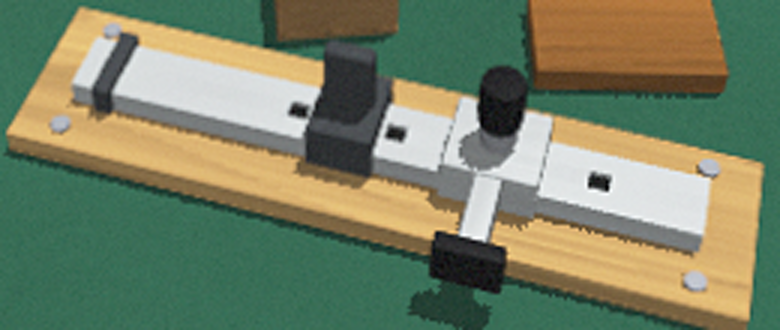

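```bash
cat > h.py <<'E'
import numpy as np,cv2
from workcell import ctrl
from scipy.optimize import least_squares
C={n:ctrl.get_calibration(n) for n in("side","top")}
def proj(n,X):
    c=C[n];K=np.array([[c["fx"],0,c["cx"]],[0,c["fy"],c["cy"]],[0,0,1]])
    return cv2.projectPoints(np.array(X,float).reshape(-1,1,3),cv2.Rodrigues(c["R"])[0],c["t"],K,c["dist"])[0][:,0]
def w(p,o):
    o=np.atleast_2d(o).astype(float);c,s=np.cos(p[2]),np.sin(p[2])
    return np.c_[p[0]+c*o[:,0]-s*o[:,1],p[1]+s*o[:,0]+c*o[:,1],o[:,2]]
E
cat > fit.py <<'E'
from h import *
T=[(19,358,55,220,18),(100,534,-55,220,18),(789,192,-55,-220,18),(705,24,55,-220,18),(617,174,0,-160,34),(330,316,0,20,34),(92,393,20,190,34),(121,460,-20,190,34),(725,160,-20,-190,34),(695,98,20,-190,34)]
S=[(82,8,55,220,18),(8,134,-55,220,18),(764,162,55,-220,18),(600,182,0,-160,34),(397,133,0,-40,34),(300,110,0,20,34),(73,72,-20,190,34),(100,40,20,190,34),(711,182,20,-190,34)]
T=np.array(T,float);S=np.array(S,float)
ut=(T[:,:2]+.5)/3.8-.5+[240,175];us=(S[:,:2]+.5)/3-.5+[175,255]
f=lambda p:np.r_[proj("top",w(p,T[:,2:]))-ut,proj("side",w(p,S[:,2:]))-us]
for nm,sl in(("both",slice(None)),("top",slice(0,10)),("side",slice(10,None))):
    r=least_squares(lambda p:f(p)[sl].ravel(),[500,0,0.4],x_scale=[100,100,.1]);print(nm,r.x,np.abs(r.fun).max())
    if nm=="both":p=r.x;print(f(p).round(1))
print("knob",w(p,[0,-100,83]),"knobtop px",proj("top",w(p,[0,-100,100])),proj("side",w(p,[0,-100,100])))
for L in(0,10,20,30,40):
    q=w(p,[0,133-20-158+L,98]);print(L,q,(proj("top",q)-[240,175]+.5)*3.8-.5,(proj("side",q)-[175,255]+.5)*3-.5)
np.save("p.npy",p)
E
python3 fit.py
```

```text
both [ 5.47969969e+02 -7.08490362e+01  4.33609045e-01] 12.567678320156688
[[-4.4  1.3]
 [-4.   1.6]
 [-2.2  3.1]
 [-2.8  2. ]
 [ 9.4 -3.6]
 [ 9.3 -4.3]
 [-4.7  1.4]
 [-4.3  1. ]
 [-2.5  2.5]
 [-3.   2. ]
 [-4.  -2.6]
 [-4.8 -2.9]
 [-4.6 -1.3]
 [12.6  2.6]
 [11.5  2.2]
 [11.3  2. ]
 [-4.4  1.6]
 [-4.4 -3.1]
 [-5.1 -2.3]]
top [ 5.49372924e+02 -7.29337376e+01  4.41669766e-01] 10.2905017263422
side [ 5.46406649e+02 -6.89007165e+01  4.17877583e-01] 10.851988926372883
knob [[ 589.98482739 -161.59456891   83.        ]] knobtop px [[393.0939628 227.3646123]] [[355.72089332 284.36681891]]
0 [[ 566.87665554 -111.68452589   98.        ]] [[488.60371464 246.10579917]] [[445.07511176  69.01971061]]
10 [[ 562.67516975 -102.60997262   98.        ]] [[471.46167978 254.40058683]] [[427.65769247  65.02270193]]
20 [[558.47368396 -93.53541934  98.        ]] [[454.29287606 262.69920423]] [[410.34567697  61.05195549]]
30 [[554.27219817 -84.46086606  98.        ]] [[437.09886571 271.00090184]] [[393.13745959  57.10706797]]
40 [[550.07071238 -75.38631279  98.        ]] [[419.88121254 279.30492938]] [[376.03146844  53.1876444 ]]
```

```bash
cat > fit.py <<'E'
from h import *
T=[(19,358,55,220,18),(100,534,-55,220,18),(789,192,-55,-220,18),(705,24,55,-220,18),(617,174,0,-160,34),(330,316,0,20,34),(92,393,20,190,34),(121,460,-20,190,34),(725,160,-20,-190,34),(695,98,20,-190,34)]
S=[(82,8,55,220,18),(8,134,-55,220,18),(764,162,55,-220,18),(600,182,0,-160,34),(397,133,0,-40,34),(300,110,0,20,34),(73,72,-20,190,34),(100,40,20,190,34),(711,182,20,-190,34)]
T=np.array(T,float);S=np.array(S,float)
ut=(T[:,:2]+.5)/3.8-.5+[240,175];us=(S[:,:2]+.5)/3-.5+[175,255]
def sh(A,d):
    B=A[:,2:].copy();B[B[:,0]!=0,1]+=d;return B
f=lambda p:np.r_[proj("top",w(p,sh(T,p[3])))-ut,proj("side",w(p,sh(S,p[3])))-us]
for nm,sl in(("both",slice(None)),("top",slice(0,10)),("side",slice(10,None))):
    r=least_squares(lambda p:f(p)[sl].ravel(),[500,0,0.4,0],x_scale=[100,100,.1,10]);print(nm,r.x,np.abs(r.fun).max())
    if nm=="both":p=r.x;print(f(p).round(1).tolist())
ct=lambda q:((proj("top",q)-[240,175]+.5)*3.8-.5).round(1).tolist()
cs=lambda q:((proj("side",q)-[175,255]+.5)*3-.5).round(1).tolist()
for z in (66,100):
  q=w(p,[0,-100,z]);print("knob",q,ct(q),cs(q))
for y in(133,145):
  for x in(-20,20):
    q=w(p,[x,y,40]);print("bar",ct(q),cs(q))
for L in(0,10,20,30,40):
    q=w(p,[0,133-20-158+L,98]);print(L,q,ct(q),cs(q))
np.save("p.npy",p)
E
python3 fit.py
```

```text
both [ 5.38719246e+02 -5.18120333e+01  4.39151249e-01 -3.01647009e+01] 3.2471859814360755
[[-0.5, 0.2], [0.2, 0.4], [1.3, 0.8], [0.5, -0.1], [0.5, 0.5], [0.4, 0.2], [-0.7, 0.2], [-0.1, -0.3], [1.0, 0.3], [0.4, -0.1], [-0.3, -1.2], [-0.6, -1.1], [0.5, -0.5], [0.1, -0.7], [-0.1, -0.5], [-0.0, -0.5], [-0.1, 3.2], [-0.4, -1.6], [0.3, -1.4]]
top [ 5.39038894e+02 -5.11101634e+01  4.41664651e-01 -3.03536971e+01] 0.9644666575874226
side [ 5.38061634e+02 -5.24103745e+01  4.34873141e-01 -3.00898357e+01] 3.32560745453452
knob [[ 581.23638634 -142.32331871   66.        ]] [[534.8, 220.3]] [[500.7, 119.8]]
knob [[ 581.23638634 -142.32331871  100.        ]] [[547.0, 217.6]] [[505.1, 80.1]]
bar [[163.8, 438.9]] [[112.1, 84.9]]
bar [[132.4, 373.3]] [[137.5, 37.8]]
bar [[144.2, 448.3]] [[93.9, 80.6]]
bar [[112.9, 382.7]] [[119.7, 33.8]]
0 [[557.85195918 -92.54211175  98.        ]] [[452.4, 263.9]] [[408.3, 60.8]]
10 [[553.60024515 -83.49098322  98.        ]] [[435.3, 272.3]] [[391.0, 56.9]]
20 [[549.34853112 -74.43985468  98.        ]] [[418.1, 280.7]] [[373.9, 53.1]]
30 [[545.09681709 -65.38872614  98.        ]] [[400.9, 289.1]] [[356.9, 49.2]]
40 [[540.84510306 -56.3375976   98.        ]] [[383.7, 297.5]] [[340.0, 45.4]]
```

```bash
cat > st.py <<'E'
from h import *
from scipy.spatial.transform import Rotation as Ro
import sys
def st(target=None):
    o=ctrl.get_obs();R=Ro.from_rotvec(o["orientation"]).as_matrix();p=np.load("p.npy")
    ex=np.array([np.cos(p[2]),np.sin(p[2]),0])
    print("t",o["t"],"pos",o["ee_pos"].round(1),"w",o["width"].round(1),"F",o["ft_force"].round(1),"q6",o["qpos"][5].round(2))
    c=ex@R[:,1];s=ex@R[:,2];a=np.arctan2(s,c);a=(a+np.pi/2)%np.pi-np.pi/2
    print("toolx",R[:,0].round(3),"yaw needed (tool)",a.round(3))
    d=o["ee_pos"]-np.r_[p[:2],0];print("own",(ex@d).round(1),(-ex[1]*d[0]+ex[0]*d[1]).round(1),o["ee_pos"][2].round(1))
    if target is not None:
        t=w(p,target)[0];print("target",t.round(1),"delta tool mm",(R.T@(t-o["ee_pos"])).round(1))
if __name__=="__main__":st([float(a) for a in sys.argv[1:4]] if len(sys.argv)>3 else None)
E
python3 st.py 0 -12 150
python3 - <<'E'
from h import *
p=np.load("p.npy")
# glue base: cap centre at z=170 top px, and base in side
def ray(n,u,z):
    c=C[n];K=np.array([[c["fx"],0,c["cx"]],[0,c["fy"],c["cy"]],[0,0,1]])
    m=np.r_[cv2.undistortPoints(np.array([[u]],float),K,c["dist"])[0,0],1]
    o=-c["R"].T@c["t"];d=c["R"].T@m;return o+d*(z-o[2])/d[2]
def own(X):
    d=X[:2]-p[:2];c,s=np.cos(p[2]),np.sin(p[2]);return np.r_[c*d[0]+s*d[1],-s*d[0]+c*d[1]].round(0)
for n,u,z in(("top",(210,229),170),("side",(209,168),170),("top",(288,208),45),("top",(372,170),19)):
    X=ray(n,u,z);print(n,X.round(0),own(X))
E
```

```text
top [587. 191. 170.] [147. 199.]
side [586. 186. 170.] [144. 195.]
top [636.  47.  45.] [130.  48.]
top [ 720. -137.   19.] [ 128. -154.]Traceback (most recent call last):
  File "st.py", line 13, in <module>
    if __name__=="__main__":st([float(a) for a in sys.argv[1:4]] if len(sys.argv)>3 else None)
                            ~~^^^^^^^^^^^^^^^^^^^^^^^^^^^^^^^^^^^^^^^^^^^^^^^^^^^^^^^^^^^^^^^^
  File "st.py", line 7, in st
    print("t",o["t"],"pos",o["ee_pos"].round(1),"w",o["width"].round(1),"F",o["ft_force"].round(1),"q6",o["qpos"][5].round(2))
                                                    ^^^^^^^^^^^^^^^^
AttributeError: 'float' object has no attribute 'round'
```

```bash
sed -i 's/o\["width"\].round(1)/round(o["width"],1)/' st.py; python3 st.py 0 -12 180
```

```text
t 0.1 pos [150.7 606.1 247. ] w 87.6 F [0.9 0.3 0. ] q6 -0.02
toolx [-0.    -0.001 -1.   ] yaw needed (tool) 0.888
own -71.5 760.4 247.0
target [543.8 -62.7 180. ] delta tool mm [  67.8 -554.   542.9]
```

Emit:
arm_command --pt "0.003 -0.034 0.033 0" --pt "0.003 -0.034 0.033 0" --pt "0.003 -0.034 0.033 0" --pt "0.003 -0.034 0.033 0" --pt "0.003 -0.034 0.033 0" --pt "0.003 -0.034 0.033 0" --pt "0.003 -0.034 0.033 0" --pt "0.003 -0.034 0.033 0" --pt "0.003 -0.034 0.033 0" --pt "0.003 -0.034 0.033 0"

```text
t: 1.1
ee_pos: [393.7, 186.4, 214.0]
orientation: [0.183, 1.563, -0.183]
ft_force: [0.9, -0.1, -1.5]
width: 87.6
```

```bash
python3 st.py 0 -12 180
```

```text
t 1.1 pos [393.7 186.4 214. ] w 87.6 F [ 0.9 -0.1 -1.5] q6 -0.92
toolx [-0. -0. -1.] yaw needed (tool) 0.899
own -30.0 277.3 214.0
target [543.8 -62.7 180. ] delta tool mm [  34.  -207.7  203.6]
```

Emit:
arm_command --pt "0.005 -0.034 0.0335 0" --pt "0.005 -0.034 0.0335 0" --pt "0.005 -0.034 0.0335 0" --pt "0.005 -0.034 0.0335 0" --pt "0 0 0 0.149" --pt "0 0 0 0.149" --pt "0 0 0 0.149" --pt "0 0 0 0.149" --pt "0 0 0 0.149" --pt "0 0 0 0.149"

```text
t: 2.1
ee_pos: [497.1, 7.6, 191.0]
orientation: [0.884, 1.385, -0.887]
ft_force: [-0.8, -0.5, -0.2]
width: 87.8
```

```bash
python3 st.py 0 -12 150
```

```text
t 2.1 pos [497.1   7.6 191. ] w 87.8 F [-0.8 -0.5 -0.2] q6 -0.44
toolx [-0.002 -0.    -1.   ] yaw needed (tool) -0.007
own -12.4 71.5 191.0
target [543.8 -62.7 150. ] delta tool mm [40.9 13.1 83.4]
```

Emit:
arm_command --pt "0.013 0.005 0.033 0" --pt "0.013 0.005 0.033 0" --pt "0.013 0.003 0.02 -0.006" --pt "0 0 0 0"

```text
t: 2.5
ee_pos: [545.7, -66.9, 150.3]
orientation: [0.883, 1.386, -0.885]
ft_force: [-0.5, 1.2, -0.0]
width: 87.7
```

```bash
python3 st.py 0 -12 84
python3 - <<'E'
from workcell import ctrl
import cv2
for n,b in(("top",(175,320,240,450)),("side",(205,365,175,435))):
    a=ctrl.get_image(n)[b[0]:b[1],b[2]:b[3],::-1];cv2.imwrite(f"pics/{n}1.png",cv2.resize(a,None,fx=3,fy=3,interpolation=cv2.INTER_CUBIC))
E
```

```text
t 2.5 pos [545.7 -66.9 150.3] w 87.7 F [-0.5  1.2 -0. ] q6 -0.58
toolx [-0.002 -0.    -1.   ] yaw needed (tool) -0.005
own -0.1 -16.6 150.3
target [543.8 -62.7  84. ] delta tool mm [66.3  0.2 -4.5]
```

View pics/side1.png

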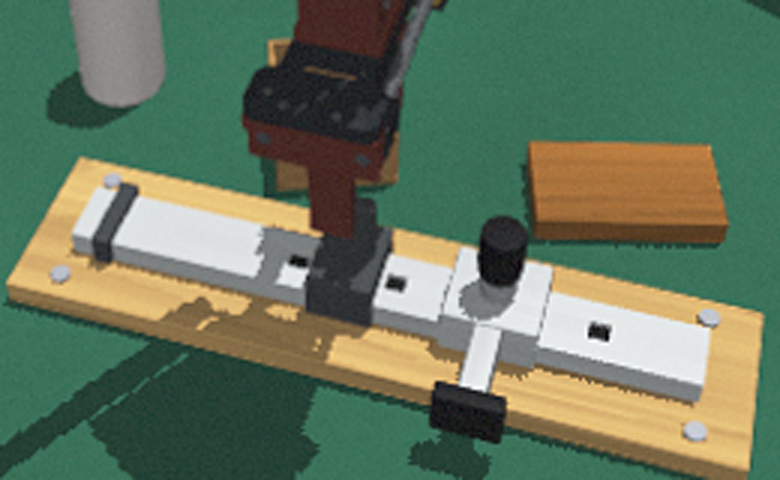

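View pics/top1.png

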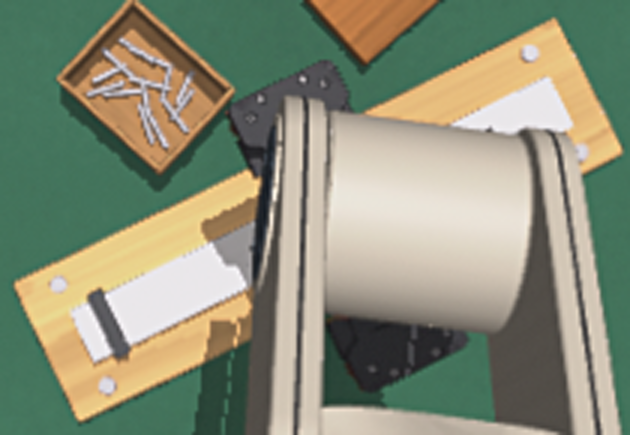

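The side view shows the near finger at (332,200), just over the fin at (345,215). The jaws straddle the fin, so I'm going down.

Emit:
arm_command --pt "0.02 0 -0.002 0" --pt "0.02 0 -0.002 -0.005" --pt "0.018 0 0 0" --pt "0.006 0 0 0" --pt "0 0 0 0"

```text
t: 3.1
ee_pos: [542.2, -57.6, 89.4]
orientation: [0.878, 1.386, -0.876]
ft_force: [0.4, -0.3, -0.2]
width: 88.1
```

```bash
python3 st.py 0 -12 84
```

```text
t 3.1 pos [542.2 -57.6  89.4] w 88.1 F [ 0.4 -0.3 -0.2] q6 -0.57
toolx [ 0.001  0.    -1.   ] yaw needed (tool) 0.004
own 0.7 -6.7 89.4
target [543.8 -62.7  84. ] delta tool mm [ 5.4 -0.7  5.3]
```

Emit:
arm_command --pt "0.006 -0.0007 0.005 0" --pt "0 0 0 0"

```text
t: 3.3
ee_pos: [544.3, -62.0, 84.6]
orientation: [0.877, 1.385, -0.875]
ft_force: [-0.0, 0.6, 0.7]
width: 87.8
```

```bash
python3 st.py 0 -12 84
```

```text
t 3.3 pos [544.3 -62.   84.6] w 87.8 F [-0.   0.6  0.7] q6 -0.58
toolx [ 0.003  0.    -1.   ] yaw needed (tool) 0.005
own 0.8 -11.6 84.6
target [543.8 -62.7  84. ] delta tool mm [ 0.6 -0.8  0.4]
```

Close on the fin.

Emit:
arm_command --pt "0 0 0 0" --pt "0 0 0 0" --pt "0 0 0 0" --pt "0 0 0 0" --pt "0 0 0 0" --pt "0 0 0 0" --pt "0 0 0 0" --pt "0 0 0 0" --hand 0

```text
t: 4.1
ee_pos: [545.5, -62.5, 86.6]
orientation: [0.879, 1.382, -0.874]
ft_force: [0.1, 0.2, 0.0]
width: 27.2
```

```bash
python3 st.py 0 113 84
```

```text
t 4.1 pos [545.5 -62.5  86.6] w 27.2 F [0.1 0.2 0. ] q6 -0.58
toolx [ 0.006 -0.    -1.   ] yaw needed (tool) 0.004
own 1.7 -12.5 86.6
target [490.7  50.5  84. ] delta tool mm [   2.2   -1.2 -125.5]
```

Emit:
arm_command --pt "0.001 0 0 0" --pt "0.001 0 0 0" --pt "0 0 0 0" --pt "0 0 0 0"

```text
t: 4.5
ee_pos: [543.9, -63.0, 84.6]
orientation: [0.877, 1.385, -0.876]
ft_force: [0.4, 1.6, 0.6]
width: 11.9
```

```bash
python3 st.py 0 113 84
```

```text
t 4.5 pos [543.9 -63.   84.6] w 11.9 F [0.4 1.6 0.6] q6 -0.58
toolx [ 0.002 -0.001 -1.   ] yaw needed (tool) 0.004
own -0.1 -12.3 84.6
target [490.7  50.5  84. ] delta tool mm [   0.5    0.6 -125.3]
```

Emit:
arm_command --pt "0 0 -0.015 0" --pt "0 0 -0.015 0" --pt "0 0 -0.015 0" --pt "0 0 -0.015 0" --pt "0 0 -0.015 0" --pt "0 0 -0.015 0" --pt "0 0 -0.01 0"

```text
t: 5.2
ee_pos: [500.1, 29.8, 84.6]
orientation: [0.876, 1.38, -0.877]
ft_force: [2.3, -3.6, 0.8]
width: 11.7
```

```bash
python3 st.py 0 113 84
```

```text
t 5.2 pos [500.1  29.8  84.6] w 11.7 F [ 2.3 -3.6  0.8] q6 -0.4
toolx [ 0.005 -0.004 -1.   ] yaw needed (tool) 0.003
own -0.3 90.3 84.6
target [490.7  50.5  84. ] delta tool mm [  0.5   0.4 -22.7]
```

Emit:
arm_command --pt "0 0 -0.008 0" --pt "0 0 -0.008 0" --pt "0 0 -0.006 0" --pt "0 0 -0.004 0" --pt "0 0 -0.004 0" --pt "0 0 -0.004 0"

```text
t: 5.8
ee_pos: [488.9, 53.7, 84.7]
orientation: [0.861, 1.367, -0.875]
ft_force: [8.6, -31.1, -3.1]
width: 11.9
```

```bash
python3 st.py 0 113 84
```

```text
t 5.8 pos [488.9  53.7  84.7] w 11.9 F [  8.6 -31.1  -3.1] q6 -0.33
toolx [ 0.014 -0.019 -1.   ] yaw needed (tool) 0.012
own -0.2 116.7 84.7
target [490.7  50.5  84. ] delta tool mm [0.7 0.2 3.7]
```

The force has risen to 32 N, so the slide is against the end stop. I'll relax, dwell, release and check.

Emit:
arm_command --pt "0 0 0 0" --pt "0 0 0 0" --pt "0 0 0.001 0" --pt "0 0 0 0"

```text
t: 6.2
ee_pos: [489.2, 52.9, 84.7]
orientation: [0.864, 1.367, -0.877]
ft_force: [2.3, -3.0, 1.8]
width: 12.1
```

Emit:
arm_command --pt "0 0 0 0" --pt "0 0 0 0" --pt "0 0 0 0" --pt "0 0 0 0" --pt "0 0 0 0" --hand 0.06

```text
t: 6.7
ee_pos: [488.3, 53.7, 84.1]
orientation: [0.861, 1.369, -0.875]
ft_force: [0.5, -0.5, 0.1]
width: 48.7
```

Emit:
arm_command --pt "-0.02 0 0 0" --pt "-0.03 0 0 0" --pt "-0.02 0 0 0"

```text
t: 7.0
ee_pos: [485.1, 54.8, 153.0]
orientation: [0.858, 1.375, -0.88]
ft_force: [-0.0, -0.2, -0.1]
width: 59.9
```

```bash
python3 st.py 0 -100 150;python3 - <<'E'
from workcell import ctrl
import cv2
a=ctrl.get_image("side")[205:365,175:435,::-1];cv2.imwrite(f"pics/side2.png",cv2.resize(a,None,fx=3,fy=3,interpolation=cv2.INTER_CUBIC))
E
```

```text
t 7.0 pos [485.1  54.8 153. ] w 59.9 F [-0.  -0.2 -0.1] q6 -0.33
toolx [ 0.005 -0.019 -1.   ] yaw needed (tool) 0.012
own -3.2 119.3 153.0
target [ 581.2 -142.3  150. ] delta tool mm [  7.2   0.6 219.2]
```

View pics/side2.png

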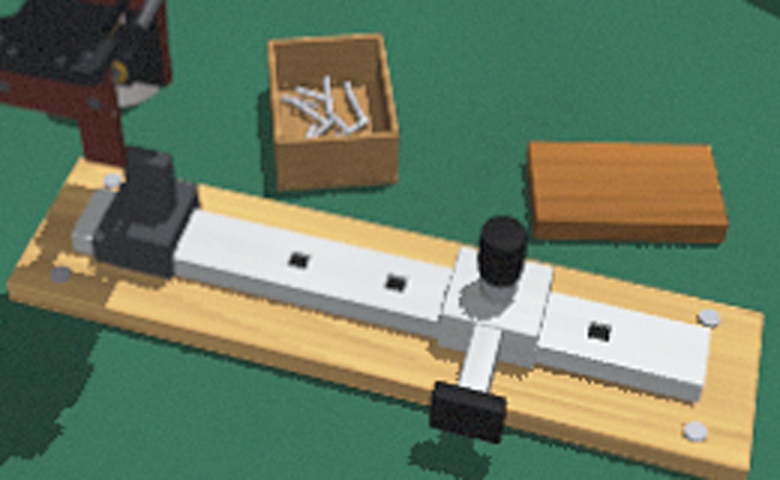

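The limit slide sits flush on the end stop bar. The fin top is at about (150,160), and the stop hasn't moved, with the knob at (503,250). Next I move over the knob.

Emit:
arm_command --pt "0 0 0.04 0" --pt "0 0 0.04 0.006" --pt "0 0 0.04 0.006" --pt "0 0 0.04 0" --pt "0 0 0.04 0" --pt "0 0 0 0"

```text
t: 7.65
ee_pos: [576.7, -130.9, 160.3]
orientation: [0.866, 1.365, -0.881]
ft_force: [0.4, -0.5, -0.6]
width: 59.8
```

```bash
python3 st.py 0 -100 120
```

```text
t 7.65 pos [ 576.7 -130.9  160.3] w 59.8 F [ 0.4 -0.5 -0.6] q6 -0.67
toolx [ 0.014 -0.019 -1.   ] yaw needed (tool) 0.005
own 0.7 -87.7 160.3
target [ 581.2 -142.3  120. ] delta tool mm [40.6 -0.9 11.3]
```

Emit:
arm_command --pt "0.02 -0.001 0.012 0" --pt "0.02 0 0 0.005" --pt "0 0 0 0"

```text
t: 7.95
ee_pos: [580.9, -143.6, 118.5]
orientation: [0.873, 1.363, -0.886]
ft_force: [-1.0, 0.2, 0.2]
width: 59.9
```

```bash
python3 st.py 0 -100 90
```

```text
t 7.95 pos [ 580.9 -143.6  118.5] w 59.9 F [-1.   0.2  0.2] q6 -0.68
toolx [ 0.013 -0.019 -1.   ] yaw needed (tool) -0.003
own -0.9 -101.0 118.5
target [ 581.2 -142.3   90. ] delta tool mm [28.5  0.8 -1.7]
```

Emit:
arm_command --pt "0.015 0.0005 -0.001 0" --pt "0.013 0 0 0" --pt "0 0 0 0"

```text
t: 8.25
ee_pos: [580.8, -141.4, 88.9]
orientation: [0.871, 1.364, -0.885]
ft_force: [0.2, -0.2, 0.5]
width: 59.9
```

```bash
python3 st.py 0 -100 90;python3 - <<'E'
from workcell import ctrl
import cv2
a=ctrl.get_image("side")[225:365,225:435,::-1];cv2.imwrite(f"pics/side3.png",cv2.resize(a,None,fx=3.7,fy=3.7,interpolation=cv2.INTER_CUBIC))
E
```

```text
t 8.25 pos [ 580.8 -141.4   88.9] w 59.9 F [ 0.2 -0.2  0.5] q6 -0.67
toolx [ 0.013 -0.018 -1.   ] yaw needed (tool) -0.001
own 0.0 -99.0 88.9
target [ 581.2 -142.3   90. ] delta tool mm [-1.1 -0.   1. ]
```

View pics/side3.png

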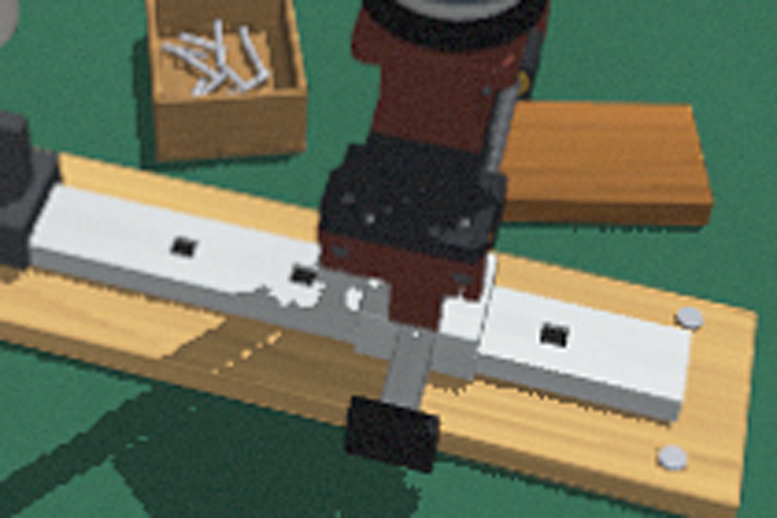

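The finger, at (415,310), is centred over the stop's arm and in line with the knob. I'm closing.

Emit:
arm_command --pt "0 0 0 0" --pt "0 0 0 0" --pt "0 0 0 0" --pt "0 0 0 0" --pt "0 0 0 0" --pt "0 0 0 0" --pt "0 0 0 0" --hand 0

```text
t: 9.0
ee_pos: [581.0, -141.7, 91.4]
orientation: [0.87, 1.363, -0.885]
ft_force: [0.7, -0.2, -2.0]
width: 25.6
```

```bash
python3 st.py 0 -40 90
```

```text
t 9.0 pos [ 581.  -141.7   91.4] w 25.6 F [ 0.7 -0.2 -2. ] q6 -0.67
toolx [ 0.014 -0.02  -1.   ] yaw needed (tool) -0.0
own 0.0 -99.4 91.4
target [555.7 -88.   90. ] delta tool mm [ -0.   -0.  -59.4]
```

Emit:
arm_command --pt "-0.006 0 0 0" --pt "-0.006 0 0 0" --pt "-0.004 0 0 0" --pt "0 0 0 0"

```text
t: 9.4
ee_pos: [580.9, -141.6, 107.3]
orientation: [0.869, 1.362, -0.885]
ft_force: [2.1, -1.6, -9.1]
width: 25.4
```

```bash
python3 st.py 0 -40 106
```

```text
t 9.4 pos [ 580.9 -141.6  107.3] w 25.4 F [ 2.1 -1.6 -9.1] q6 -0.67
toolx [ 0.014 -0.02  -1.   ] yaw needed (tool) 0.0
own 0.0 -99.3 107.3
target [555.7 -88.  106. ] delta tool mm [ -0.1  -0.  -59.3]
```

Down-force is 9 N, which puts the plunger at about 15–16 mm. Sliding.

Emit:
arm_command --pt "0 0 -0.01 0" --pt "0 0 -0.01 0" --pt "0 0 -0.01 0" --pt "0 0 -0.01 0" --pt "0 0 -0.01 0" --pt "0 0 0 0"

```text
t: 10.0
ee_pos: [558.2, -93.7, 105.7]
orientation: [0.869, 1.361, -0.885]
ft_force: [3.0, 0.1, -9.6]
width: 25.5
```

```bash
python3 st.py 0 -39.6 106
```

```text
t 10.0 pos [558.2 -93.7 105.7] w 25.5 F [ 3.   0.1 -9.6] q6 -0.6
toolx [ 0.015 -0.021 -1.   ] yaw needed (tool) 0.0
own -0.1 -46.2 105.7
target [555.6 -87.7 106. ] delta tool mm [-0.5  0.1 -6.6]
```

Emit:
arm_command --pt "0 0 -0.004 0" --pt "0 0 -0.003 0" --pt "0 0 0 0"

```text
t: 10.3
ee_pos: [554.8, -86.4, 105.5]
orientation: [0.868, 1.362, -0.884]
ft_force: [3.8, -0.9, -9.4]
width: 26.0
```

```bash
python3 st.py 0 -39.6 90
```

```text
t 10.3 pos [554.8 -86.4 105.5] w 26.0 F [ 3.8 -0.9 -9.4] q6 -0.59
toolx [ 0.014 -0.021 -1.   ] yaw needed (tool) 0.001
own -0.1 -38.1 105.5
target [555.6 -87.7  90. ] delta tool mm [15.6  0.1  1.1]
```

Emit:
arm_command --pt "0 0 0.0013 0" --pt "0.004 0 0 0" --pt "0.004 0 0 0" --pt "0.004 0 0 0"

```text
t: 10.7
ee_pos: [555.1, -87.0, 93.1]
orientation: [0.87, 1.364, -0.884]
ft_force: [1.3, 1.7, -5.1]
width: 25.4
```

```bash
python3 st.py 0 -39.6 90
```

```text
t 10.7 pos [555.1 -87.   93.1] w 25.4 F [ 1.3  1.7 -5.1] q6 -0.59
toolx [ 0.013 -0.019 -1.   ] yaw needed (tool) -0.0
own -0.1 -38.8 93.1
target [555.6 -87.7  90. ] delta tool mm [3.1 0.1 0.7]
```

Emit:
arm_command --pt "0.002 0 0 0" --pt "0.002 0 0 0" --pt "0.002 0 0 0"

```text
t: 11.0
ee_pos: [556.0, -88.2, 91.1]
orientation: [0.869, 1.362, -0.885]
ft_force: [-8.1, 0.2, 20.8]
width: 25.6
```

```bash
python3 st.py 0 -39.6 90
```

```text
t 11.0 pos [556.  -88.2  91.1] w 25.6 F [-8.1  0.2 20.8] q6 -0.59
toolx [ 0.014 -0.021 -1.   ] yaw needed (tool) 0.0
own 0.2 -40.3 91.1
target [555.6 -87.7  90. ] delta tool mm [ 1.1 -0.2 -0.8]
```

The push-back of +20.8 N at z = 91 shows the plunger has bottomed. I'll ease off a little and verify.

Emit:
arm_command --pt "0.001 0 0 0" --pt "0.001 0 0 0" --pt "0.001 0 0 0"

```text
t: 11.3
ee_pos: [556.2, -88.9, 91.2]
orientation: [0.869, 1.361, -0.885]
ft_force: [-4.0, 1.0, 10.2]
width: 25.7
```

```bash
python3 st.py 0 -39.6 90;python3 - <<'E'
from workcell import ctrl
import cv2
for n,b in(("top",(130,320,180,450)),("side",(155,365,165,435))):
    a=ctrl.get_image(n)[b[0]:b[1],b[2]:b[3],::-1];cv2.imwrite(f"pics/{n}4.png",cv2.resize(a,None,fx=2.8,fy=2.8,interpolation=cv2.INTER_CUBIC))
E
python3 st.py
```

```text
t 11.3 pos [556.2 -88.9  91.2] w 25.7 F [-4.   1.  10.2] q6 -0.59
toolx [ 0.015 -0.021 -1.   ] yaw needed (tool) -0.0
own 0.0 -41.0 91.2
target [555.6 -87.7  90. ] delta tool mm [ 1.2 -0.  -1.5]
t 11.4 pos [556.2 -88.9  91.3] w 25.4 F [-4.5  1.5  9.6] q6 -0.59
toolx [ 0.015 -0.021 -1.   ] yaw needed (tool) -0.0
own 0.0 -41.0 91.3
```

View pics/side4.png

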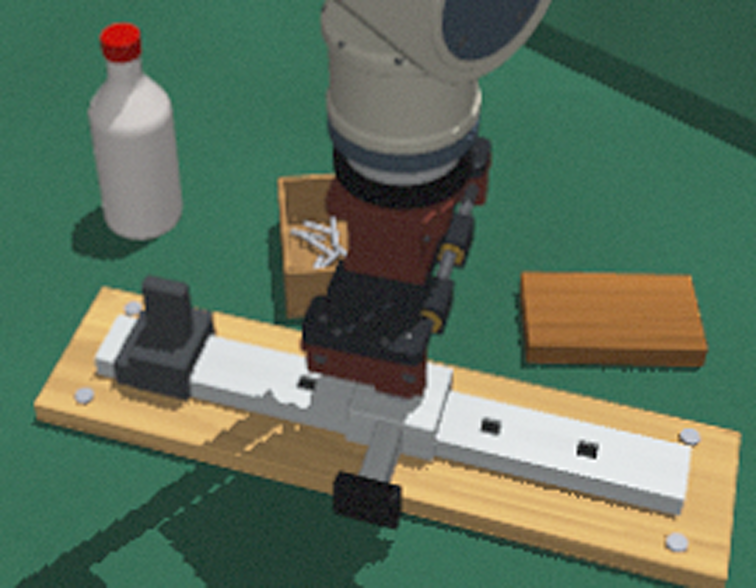

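```bash
python3 -c "
from workcell import ctrl
print(ctrl.close_job())"; python3 st.py
```

```text
the job is handed in; nothing more can be done
None
the job is handed in; nothing more can be done
```

The cut is one hole longer and the job was handed in at about 11.4 s of the 48 s allowed. The interface gives no verdict, so what follows is from my own checks.

**Limit slide:** I gripped the fin and slid it until it met about 32 N. After release, the picture shows it flush against the end stop. The stop had not moved from its first hole.

**Stop and plunger:** I gripped the knob and pulled it up about 16 mm, with the spring pulling back at about 9 N. I then slid the stop about 60 mm and lowered the pin.

**Last checks before handing in:**
- **Pin:** the gripper is back at its original gripping height (91.2 mm against 91.4 mm). The knob pushes back upward at about 10 N, so the plunger is on its bottom.
- **Grip:** the fingers are still closed on the knob, 25.4 mm apart on the 26 mm knob.
- **Position:** the gripper is at -41.0 mm along the rail, for a hole at -40 mm. That is within my roughly 2 mm measuring error.
- **Surroundings:** the final side picture shows the two holes behind the stop open. The limit slide is still on the end stop, and the glue bottle, screw box and offcut look undisturbed.

**Disagreement:** my first fit of the fence pose was off by up to 12 pixels. It assumed the plank was centred on the fence's origin, which is actually offset by about 30 mm. Refitting with that offset left errors of about 1.5 pixels or less, apart from one badly read corner (3 pixels).

The tool also stayed tilted by about 0.025 rad after it pressed against the end stop. I did not correct that, and it did no visible harm.

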